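# Lengthen the magnifier boom by one hole and bring the lens over the fuse

### The job

The magnifier on the test bench is one hole too short to reach the fuse in the holder. Press its spring snap button flush with the sleeve, slide the sleeve outwards to the very next hole until the button clicks out again, without straining the boom's rubber mounting, then swing the boom so that the lens is centred over the fuse in the holder and let go. Leave the loose parts by the holder alone.

Things in the scene. Friction and masses are not known exactly. Their poses are not given: they have to be found in the camera images.
- pivot (a point): Swivel axis atop a steel post in a zinc clamp foot (85 x 75 mm, 26 mm high, fixed), on the boom's centre line 110 mm above the bench. The level boom starts here and turns about the vertical. Knuckle 36 mm in diameter, top at 127 mm.
- first_hole (a point): Centre-line point of the sleeve at the hole the button starts in (moves with the sleeve; 170 mm from pivot, 110 mm high). x axis outwards along the boom, z up, button on +y. Sleeve: 26 mm square aluminium tube, 115 mm of it towards the pivot and 75 towards the lens, over a 19 mm inner tube; 45 mm or more free beside and below. Pinch it here from above: one finger on the button, one opposite.
- button (a point): Outermost point of the domed steel snap button (10 mm across, on the inner tube) that stands 4.3 mm out of the sleeve's +y side through its hole. 5 N presses it flush; a pinch of 15 to 25 N is right. Keep pinching while drawing the sleeve out: the hole's edge then drives the dome under the wall.
- snap (a joint): How far the button is pressed in, m: 0 fully out in a hole (sleeve locked), 0.0043 flush, 0.0058 under the sleeve's wall. Spring 2 N at 0, plus 0.7 N per mm.
- sleeve (a joint): How far the sleeve is drawn outwards, m: 0 at the start. The next hole (dark disc on the +y side, nearer the pivot) is reached somewhere from 0.036 to 0.060; it differs from stand to stand, so feel for it: the button springs out, locks, and resistance rises steeply. Drawing takes up to 13 N over the first 8 mm, then 6 to 8 N. Play in a hole 0.5 mm.
- bush (a joint): Axial give of the rubber mounting that holds the inner tube at the pivot, m: 0 unloaded, positive when the boom is pulled outwards, 6 N per mm. More than 2.8 mm either way (17 N along the boom) strains it and is a fault.
- swing (a joint): Turn of the boom about the pivot, rad, counter-clockwise from above positive. Friction only: it moves with about 1 N at the sleeve and stays where it is left; range -1.2 to 1.2.
- lens (a point): Centre of the round magnifier lens, 100 mm over its dark rim, level, fixed to the outer end of the sleeve 125 mm outwards of first_hole, 110 mm above the bench.
- fuse_mid (a point): Centre of the yellow ceramic fuse (14 mm by 51 mm, lying) clipped in the grey fuse holder, 33 mm above the bench. The holder base is 90 x 34 mm, 38 mm high in all with its clips, fixed to the bench. It lies about 343 mm from the pivot, 0.3 to 0.55 rad counter-clockwise of where the boom starts.
- cap0_mid (a point): Bystander: centre of a loose brass end cap, 22 mm in diameter, 18 mm high, standing by the holder.
- cap1_mid (a point): Bystander: centre of a second such brass end cap.
- spare_mid (a point): Bystander: centre of a loose spare fuse standing upright by the holder, 17 mm in diameter, 51 mm high.
Things that resemble listed ones, but are neither listed nor needed, are in the scene too. Of the things that look like the part that bears fuse_mid, the middle-sized one is meant.

How it is judged:
By the outcome, as a careful person would: the job done as asked, in the order asked, and still so for the second after the job is handed in, with the robot touching nothing.
It also fails if it takes over 38 s, if anything falls off the work surface, if the arm or the gripper's body presses on something with over 40 N, if the wrist force passes 120 N, or if a joint passes its speed limit or range.

### The arm

A 6-joint arm with a two-finger parallel gripper is mounted at the origin on the work surface. World frame = base frame: x ahead of the robot, y to its left, z up, the work surface at z = 0. Lengths are in m, angles in degrees, forces in N, time in s.
With the tool pointing down it reaches from about 0.4 to 0.825 m from the base axis. Payload 7 kg.
Tool frame: the origin (TCP) lies on the centre line of the jaws, within the pads' length; the fingertips stand 11 mm ahead of it and the grasp point (between the pads) lies 8 mm behind it; z points along the fingers, y is the direction in which the jaws open and shut (so a half turn about z gives the same grasp; the last joint's range is limited). The gripper opens to 88 mm and grips with 3 to 60 N. Pads are 19 mm wide; open, the fingers measure 130 mm over their backs; the gripper's body (78 mm by 193 mm) begins 47 mm behind the grasp point.
Start: joints at [81.71, 20.546, 0.682, 0, -70.136, -16.507], TCP at [0.283, 0.613, 0.238] pointing down, gripper open.
Joint ranges: [-176.03, 176.03], [-82.01, 121.73], [-58.28, 71.71], [-173.87, 95.51], [-174.79, -0.11], [-173.66, 173.66]. Speed limits (degrees/s): [136.94, 136.94, 172.46, 180, 180, 180].

### API

Orientations are given as [roll, pitch, yaw] about the fixed x, y, z axes, in that order (R = Rz(yaw) Ry(pitch) Rx(roll)).
In Python, from plant import ctrl, cams, order gives the robot as it stands.
- The arm moves only by the tool jog_arm, never from a script. Its argument "motion" is a list of rows, each an object with "offset": the shift along the tool's x, y, z in mm, a list of three; "roll": the turn about the tool's z in rad; "hand": the finger opening in mm, from 0 to 87.6. A call has 1 to 20 rows; each row is the pose to reach, as a shift and turn from the pose commanded when the call began, along the tool's axes at that moment; what a row does not reach only later rows make up. A row lasts 1/12 s, in which the tool goes at most 41.7 mm and 7.16 degrees, less where a joint would pass 70% of its speed; a pose out of reach is approached as far as the arm can. A call with a gripper value outside its range is refused whole. The fingers move at their own pace and stop on an object; the grip force is fixed at half the most. Time passes only in rows, so rows that repeat a pose let the fingers close. It gives the time, the measured TCP pose, the force and the opening at its end, in the units of the state.
- ctrl.get_obs(): the state, without advancing time (a new reading comes with each control period).
- cams.snapshot(name): name is "side" or "top" or "wrist"; returns a dict with "img" (384x512x3 uint8, red, green, blue), "K" (3x3 intrinsics, pixels), "cam_to_world" (4x4, takes a point from camera to world coordinates); the wrist camera has in their place "T_tool_cam" (4x4, takes a point from camera to tool coordinates, whose origin is the TCP and whose axes are the flange's). Camera axes: x right, y down, z forward; pixel columns grow to the right and rows downward; lengths in m; the calibration is good to about 2 mm. A picture is of the moment at which its call begins: read the wrist's pose just before it. There is no depth.
- order.close_job(): hands the job in, once; it reports no verdict.
The state is a dict: "clock": time; "joint_pos": joint angles; "qvel": joint speeds; "tau": joint torques, N m; "tool_pos": TCP position; "orientation": TCP orientation; "force": force on the tool from outside, world axes, zero at the start; "moment": the same for the moment, N m; "opening": finger opening in m.
Only numpy, scipy, OpenCV 4.12 (cv2) and the standard library are available. Lean on these libraries where they do the work, as an engineer would, in place of code of your own. Each camera call takes 0.05 s, during which the arm holds its last target. There are 200 camera calls.

## Working session

There is one attempt and no reset: what is moved stays moved. The work goes in short steps, Python scripts to look and compute and a tool call to move; the robot and the scene stay as the last step left them, time stands still between calls to the robot, and variables do not carry over. Pictures are saved under pics/ and viewed, about 8 in all and at most 12, crops included, and the job is handed in when it is done.

Besides the shell and the picture viewer there is one more tool, called after ">>>" by a JSON object that holds its "name" and its "arguments". jog_arm: Moves the arm, as the interface text tells. Its arguments: {"type":"object","properties":{"motion":{"type":"array"}},"required":["motion"]}

```bash
mkdir -p pics; ls
cat > h.py <<'E'
import numpy as np, cv2, pickle
from scipy.spatial.transform import Rotation as R
from plant import ctrl, cams, order
def snap(n,f):
    o=ctrl.get_obs(); s=cams.snapshot(n)
    if n=='wrist':
        T=np.eye(4);T[:3,:3]=R.from_euler('xyz',o['orientation'],degrees=True).as_matrix();T[:3,3]=o['tool_pos']
        s['cam_to_world']=T@s['T_tool_cam']
    cv2.imwrite(f'pics/{f}.png',s['img'][:,:,::-1]); pickle.dump(s,open(f'pics/{f}.pkl','wb')); return s
def load(f): return pickle.load(open(f'pics/{f}.pkl','rb'))
def ray(s,u,v):
    C=s['cam_to_world']; d=C[:3,:3]@np.linalg.solve(s['K'],[u,v,1.]); return C[:3,3],d
def onz(s,u,v,z):
    p,d=ray(s,u,v); return p+d*(z-p[2])/d[2]
def proj(s,P):
    C=s['cam_to_world']; q=s['K']@(C[:3,:3].T@(np.array(P)-C[:3,3])); return q[:2]/q[2]
E
python3 - <<'E'
from h import *
a=snap('top','t0');b=snap('side','s0')
print(ctrl.get_obs()); print(a['K'],a['cam_to_world'],b['cam_to_world'])
w=np.hstack([a['img'],b['img']])[:,:,::-1]
cv2.imwrite('pics/ts.png',cv2.resize(a['img'][:,:,::-1],(800,600),interpolation=cv2.INTER_CUBIC))
cv2.imwrite('pics/ss.png',cv2.resize(b['img'][:,:,::-1],(800,600),interpolation=cv2.INTER_CUBIC))
E
```

```text
pics
{'clock': 0.1, 'joint_pos': array([ 8.17065338e+01,  2.05865454e+01,  6.41098767e-01, -1.78078822e-02,
       -7.01391753e+01, -1.65054311e+01]), 'qvel': array([ 0.02153463, -0.11056104,  0.07634282,  0.05700232,  0.04859643,
        0.13024771]), 'tau': array([-1.27370287e-03, -5.84164989e+01,  2.93750650e+01,  7.01550588e+00,
        1.02000585e-02, -4.57844885e-05]), 'tool_pos': array([0.28297966, 0.61235143, 0.23674081]), 'orientation': array([ 1.79914108e+02, -7.99193163e-03, -2.48049537e+01]), 'force': array([ 0.73616438, -0.41136298,  0.3010285 ]), 'moment': array([ 0.01770412,  0.05829494, -0.03142068]), 'opening': 0.08784378397001737}
[[433.86002073   0.         257.95082673]
 [  0.         433.86002073 196.33727823]
 [  0.           0.           1.        ]] [[ 2.22123118e-02 -9.91977565e-01  1.24447270e-01  4.83645325e-01]
 [-9.99752967e-01 -2.21374813e-02  1.98429258e-03 -3.18548026e-02]
 [ 7.86575385e-04 -1.24460603e-01 -9.92224239e-01  1.06312439e+00]
 [ 0.00000000e+00  0.00000000e+00  0.00000000e+00  1.00000000e+00]] [[ 0.98544944 -0.12836688  0.11140623  0.54201479]
 [-0.16980634 -0.71488327  0.6783124  -0.53210408]
 [-0.0074304  -0.68736006 -0.72627883  0.60275355]
 [ 0.          0.          0.          1.        ]]
```

View pics/ts.png

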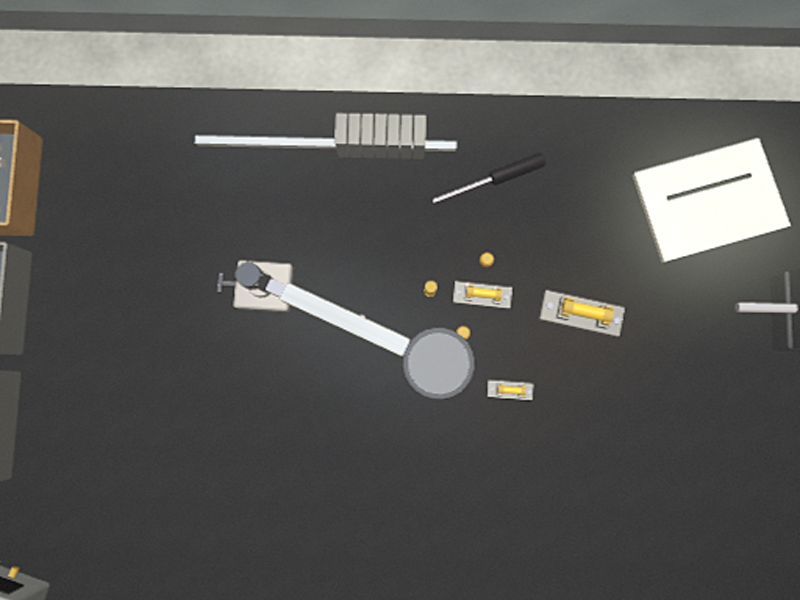

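View pics/ss.png

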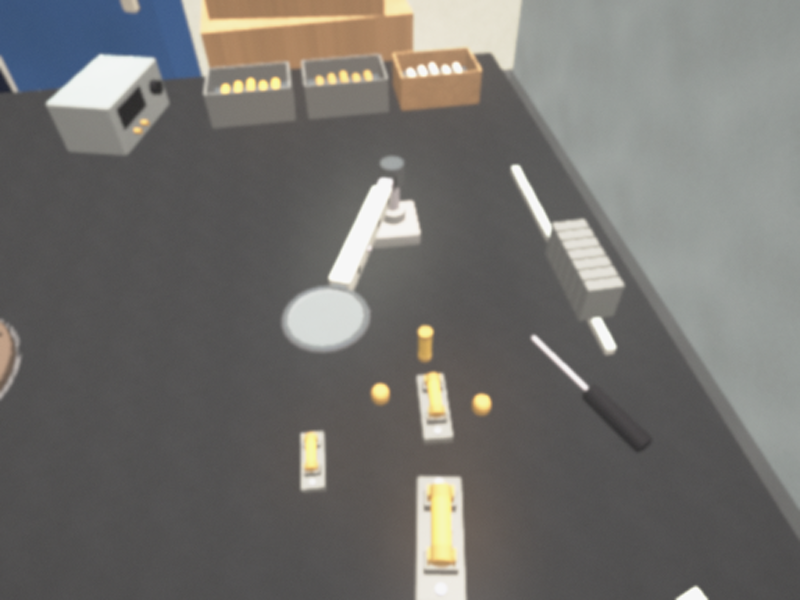

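Top view (800 px scale): pivot at (249,273), boom running right and down to the lens at (438,363), and the button bump at (362,316). There are three holders: large (583,312), middle (483,292) and small (510,390). The middle one, ringed by the caps and the spare, fits the description. I'll measure and confirm that.

Run:
```python
from h import *
a=load('t0'); b=load('s0'); k=512/800
hsv=cv2.cvtColor(a['img'],cv2.COLOR_RGB2HSV)
m=cv2.inRange(hsv,(15,120,100),(35,255,255))
n,l,st,c=cv2.connectedComponentsWithStats(m)
for i in range(1,n):
    if st[i,4]>15:
        r=cv2.minAreaRect(np.argwhere(l==i)[:,::-1].astype(np.float32)); print('yel',c[i],st[i,4],r[1],onz(a,*c[i],.038)[:2])
# holders: sizes
g=cv2.inRange(hsv,(0,0,110),(180,60,255)); g|=m
n,l,st,c=cv2.connectedComponentsWithStats(g)
for i in range(1,n):
    if 150<st[i,4]<9000:
        q=np.argwhere(l==i)[:,::-1].astype(np.float32);r=cv2.minAreaRect(q); P=onz(a,*r[0],.015)
        print('gry',r,np.round(P[:2],4),np.array(r[1])*(1.06/434)*1e3)
piv=onz(a,249*k,272*k,.127);lens=onz(a,438.5*k,363*k,.112)
print(piv,lens,np.linalg.norm((lens-piv)[:2]))
w=a['img'][150:270,140:400,::-1]
cv2.imwrite('pics/crop1.png',cv2.resize(w,None,fx=3,fy=3,interpolation=cv2.INTER_CUBIC))
```

```text
yel [18.47619048 83.9047619 ] 21 (16.39091682434082, 1.627467155456543) [0.87778094 0.56539936]
yel [ 15.23322148 123.40604027] 596 (20.696773529052734, 61.79180908203125) [0.77773019 0.56418817]
yel [311.02857143 165.82857143] 70 (9.0, 8.0) [ 0.68892518 -0.15566416]
yel [275.12121212 184.43939394] 66 (7.273237705230713, 9.803058624267578) [ 0.64178149 -0.07018859]
yel [309.66393443 187.04918033] 122 (21.31328773498535, 6.184165954589844) [ 0.63732201 -0.15276604]
yel [375.65734266 198.65734266] 286 (32.43110275268555, 10.954986572265625) [ 0.61290566 -0.31002747]
yel [296.49019608 212.11764706] 51 (8.600000381469727, 6.199999809265137) [ 0.57656357 -0.12198351]
yel [327.21333333 249.17333333] 75 (16.230634689331055, 5.05544376373291) [ 0.4909618  -0.19501351]
yel [  8.12121212 365.6969697 ] 33 (4.472135543823242, 7.155416965484619) [0.21234861 0.52835734]
gry ((255.5, 8.5), (17.0, 511.0), 90.0) [ 1.1022 -0.0126] [  41.52073733 1248.06451613]
gry ((208.21298217773438, 82.91584014892578), (168.02517700195312, 23.283140182495117), 1.2730300426483154) [0.9    0.1018] [410.38407286  56.8
[... 590 characters left out ...]
6997032]
gry ((493.3790283203125, 194.49322509765625), (24.330787658691406, 39.87545394897461), 57.65255355834961) [ 0.6324 -0.6033] [59.42542608 97.39166172]
gry ((308.4389953613281, 188.04879760742188), (37.10499954223633, 13.914374351501465), 6.340190887451172) [ 0.6382 -0.1525] [90.62511409 33.98441662]
gry ((372.2353210449219, 199.94119262695312), (52.497169494628906, 19.306808471679688), 12.52880573272705) [ 0.6125 -0.3079] [128.21889324  47.15487783]
gry ((326.191162109375, 249.0146942138672), (29.22136688232422, 11.197689056396484), 4.39870548248291) [ 0.4914 -0.1962] [71.37015874 27.34919447]
[0.64531727 0.18679641 0.127     ] [ 0.52476213 -0.08131761  0.112     ] 0.2939705304332994
```

View pics/crop1.png

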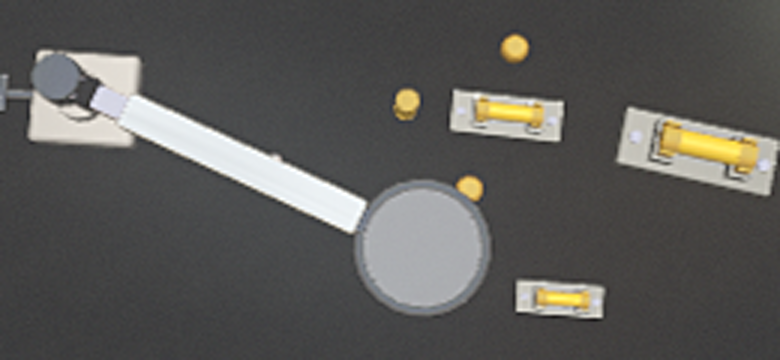

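The crop confirms it. The middle holder measures 91 x 34 mm (the others are 128 x 47 and 71 x 27), and its fuse is at about (0.637, -0.153). Next I'll refine the boom line and the move to hover.

```bash
cat >> h.py <<'E'
def tooloff(P,yaw,ref=None):
    "offset mm and roll from measured pose to world P, yaw deg"
    o=ctrl.get_obs(); M=R.from_euler('xyz',o['orientation'],degrees=True).as_matrix()
    d=M.T@(np.array(P)-o['tool_pos'])*1e3; r=-np.deg2rad((yaw-o['orientation'][2]+180)%360-180)
    return np.round(d,1),round(r,4)
E
python3 - <<'E'
from h import *
a=load('t0')
hsv=cv2.cvtColor(a['img'],cv2.COLOR_RGB2HSV)
g=cv2.inRange(hsv,(0,0,190),(180,60,255)); g[:, :182]=0; g[:,262:]=0; g[:175]=0;g[235:]=0
q=np.argwhere(g)[:,::-1]
# column-wise mid of top face at z=.123
mid=[(u,q[q[:,0]==u][:,1].mean()) for u in range(192,252)]
W=np.array([onz(a,u,v,.123)[:2] for u,v in mid]); vx=cv2.fitLine(W.astype(np.float32),cv2.DIST_HUBER,0,.001,.001).ravel(); print(vx, np.degrees(np.arctan2(vx[1],vx[0])))
bt=onz(a,232.3,202.3,.110); print('button',bt)
# knuckle & lens circles
print(onz(a,140+55/3,150+77/3,.127), onz(a,140+423/3,150+248/3,.113))
o=ctrl.get_obs()
print(tooloff([.5756,.0318,.20],-114.2))
print(cams.snapshot('wrist')['T_tool_cam'])
E
```

```text
[0.39854848 0.9171473  0.5854414  0.05749814] 66.51253
button [0.58864523 0.02643436 0.11      ]
[0.6417499  0.18886331 0.127     ] [ 0.52398119 -0.08206364  0.113     ]
(array([509.2, 404.2,  37.4]), np.float64(1.5602))
[[-5.33487824e-04 -9.52302723e-01 -3.05154451e-01  8.26999083e-02]
 [ 9.99999274e-01 -8.37750784e-04  8.66134888e-04 -1.68741537e-04]
 [-1.08046599e-03 -3.05153768e-01  9.52302479e-01 -1.47327328e-01]
 [ 0.00000000e+00  0.00000000e+00  0.00000000e+00  1.00000000e+00]]
```

>>> {"name": "jog_arm", "arguments": {"motion": [{"offset": [150, 83, 0], "roll": 0.39, "hand": 87}, {"offset": [300, 166, 0], "roll": 0.78, "hand": 87}, {"offset": [450, 249, 0], "roll": 1.17, "hand": 87}, {"offset": [597, 332, 0], "roll": 1.547, "hand": 87}, {"offset": [597, 332, 0], "roll": 1.547, "hand": 87}, {"offset": [597, 332, 0], "roll": 1.547, "hand": 87}, {"offset": [597, 332, 0], "roll": 1.547, "hand": 87}, {"offset": [597, 332, 0], "roll": 1.547, "hand": 87}, {"offset": [597, 332, 0], "roll": 1.547, "hand": 87}, {"offset": [597, 332, 0], "roll": 1.547, "hand": 87}, {"offset": [597, 332, 0], "roll": 1.547, "hand": 87}, {"offset": [597, 332, 0], "roll": 1.547, "hand": 87}, {"offset": [597, 332, 0], "roll": 1.547, "hand": 87}, {"offset": [597, 332, 0], "roll": 1.547, "hand": 87}, {"offset": [597, 332, 30], "roll": 1.547, "hand": 87}, {"offset": [597, 332, 67], "roll": 1.547, "hand": 87}, {"offset": [597, 332, 67], "roll": 1.547, "hand": 87}, {"offset": [597, 332, 67], "roll": 1.547, "hand": 87}, {"offset": [597, 332, 67], "roll": 1.547, "hand": 87}, {"offset": [597, 332, 67], "roll": 1.547, "hand": 87}]}}

```text
clock: 1.82
tool_pos: [0.6859, 0.0608, 0.1704]
orientation: [180.0, -0.0, -113.5]
force: [-0.1, 0.5, 1.4]
opening: 0.0873
```

Run:
```python
from h import *
s=snap('wrist','w0'); o=ctrl.get_obs(); print(o['clock'],o['tool_pos'],o['orientation'],o['joint_pos'],o['force'])
cv2.imwrite('pics/w0b.png',cv2.resize(s['img'][:,:,::-1],(800,600),interpolation=cv2.INTER_CUBIC))
```

```text
1.8667 [0.6861064  0.06152161 0.17142581] [-1.79943035e+02  3.19820864e-02 -1.13401918e+02] [ 2.13001048e+01  2.42672328e+01 -2.50596036e+00  1.94309854e-02
 -6.31638220e+01 -4.47108008e+01] [-1.412503    0.92458341  0.58819028]
```

View pics/w0b.png

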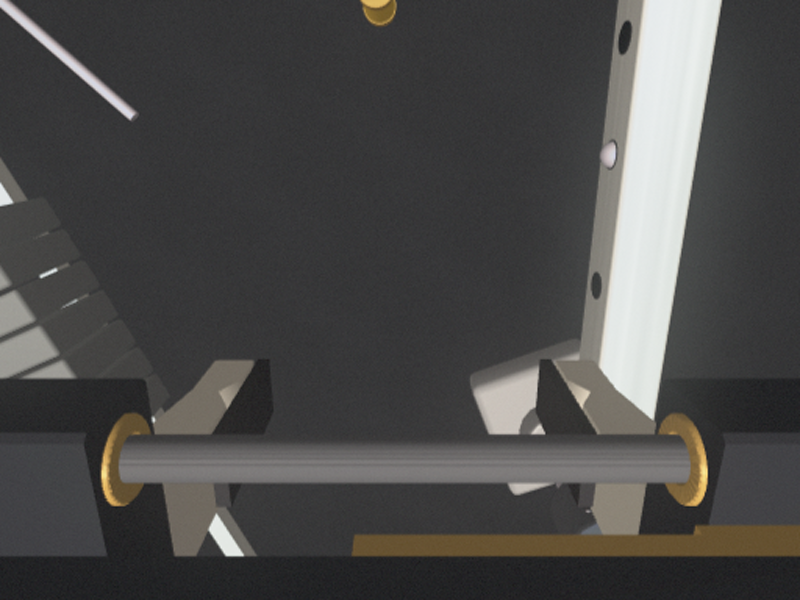

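The wrist view shows the button at about (610,154), the next hole towards the pivot at (596,286), and an unneeded outer hole at (625,37). I'll cast rays onto the sleeve's +y face.

Run:
```python
from h import *
s=load('w0'); k=.64
# top face edges near rows -> heading & centre line at z=.123
L=[(643,0),(622,155),(601,345)];Rr=[(721,0),(694,200),(660,395)]
g=lambda p:np.array([onz(s,u*k,v*k,.123)[:2] for u,v in p])
l=g(L);r=g(Rr); 
for e in(l,r): d=e[0]-e[-1]; print(np.degrees(np.arctan2(d[1],d[0])), e)
hd=np.deg2rad(-113.45)
for hd in (np.deg2rad(-113.45),np.arctan2(*( (l[0]-l[-1])[::-1]))):
    x=np.array([np.cos(hd),np.sin(hd)]);y=np.array([-x[1],x[0]])
    c=(l.mean(0)@y+r.mean(0)@y)/2; print('width',l.mean(0)@y-r.mean(0)@y,'c',c)
    for n,u,v,off in(('btn base',613,154,.013),('tip',601,156,.0173),('hole',596,286,.013),('outer',625,37,.013)):
        p,dd=ray(s,u*k,v*k); t=(c+off-p[:2]@y)/(dd[:2]@y); q=p+t*dd; print(n,q, 'along',q[:2]@x)
    for pv in ((.6425,.188),): print('pivot c',np.array(pv)@y,'along',np.array(pv)@x)
    print('firsthole centre', end=' ')
```

```text
-113.54855870646703 [[ 0.56652025 -0.01806065]
 [ 0.58674796  0.026472  ]
 [ 0.61506454  0.09332534]]
-113.1189236705333 [[ 0.54326622 -0.00795818]
 [ 0.5673843   0.05211315]
 [ 0.59961944  0.12403927]]
width 0.02657131607859675 c 0.513979709453198
btn base [0.58614604 0.02702655 0.11248905] along -0.25805037782787826
tip [0.59038198 0.02598643 0.11227333] along -0.2587818558789662
hole [0.60680877 0.07466123 0.11039433] along -0.30997350513027827
outer [ 0.57031113 -0.00947834  0.11126037] along -0.21825903409668593
pivot c 0.5146201041513554 along -0.4281546430943475
firsthole centre width 0.026592986871279423 c 0.5135110785997736
btn base [0.58612553 0.02703947 0.11242589] along -0.25896013953243946
tip [0.59036273 0.02599906 0.11220995] along -0.2596992504057163
hole [0.60684733 0.07458611 0.11056816] along -0.31082608758396546
outer [ 0.57021316 -0.00947182  0.11101512] along -0.21913203707556483
pivot c 0.5138828426778126 along -0.4290392452927475
firsthole centre
```

>>> {"name": "jog_arm", "arguments": {"motion": [{"offset": [35, 45, 0], "roll": 0, "hand": 87}, {"offset": [70, 91, 0], "roll": 0, "hand": 87}, {"offset": [70, 91, 0], "roll": 0, "hand": 87}, {"offset": [70, 91, 0], "roll": 0, "hand": 87}, {"offset": [70, 91, 20], "roll": 0, "hand": 80}, {"offset": [70, 91, 40], "roll": 0, "hand": 70}, {"offset": [70, 91, 60], "roll": 0, "hand": 60}, {"offset": [70, 91, 68], "roll": 0, "hand": 50}, {"offset": [70, 91, 68], "roll": 0, "hand": 44}, {"offset": [70, 91, 68], "roll": 0, "hand": 44}]}}

```text
clock: 2.7
tool_pos: [0.575, 0.0337, 0.1037]
orientation: [-179.9, 0.0, -113.4]
force: [0.3, 0.8, 0.4]
opening: 0.0524
```

Run:
```python
from h import *
s=snap('wrist','w1'); o=ctrl.get_obs(); print(o['clock'],o['tool_pos'],o['orientation'],o['force'],o['opening'])
cv2.imwrite('pics/w1b.png',cv2.resize(s['img'][:,:,::-1],(800,600),interpolation=cv2.INTER_CUBIC))
```

```text
2.75 [0.5753946  0.03366234 0.10408746] [-1.79899970e+02  6.91408530e-02 -1.13368137e+02] [ 0.39230394 -0.01794455  0.37573714] 0.04849310844508511
```

View pics/w1b.png

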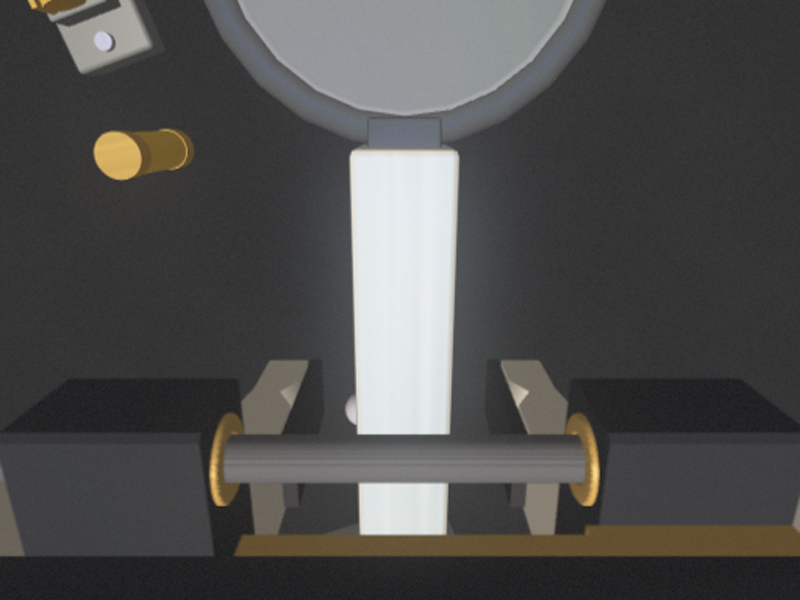

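>>> {"name": "jog_arm", "arguments": {"motion": [{"offset": [1, 0, 0], "roll": 0, "hand": 36}, {"offset": [1, 0, 0], "roll": 0, "hand": 32}, {"offset": [1, 0, 0], "roll": 0, "hand": 28}, {"offset": [1, 0, 0], "roll": 0, "hand": 24}, {"offset": [1, 0, 0], "roll": 0, "hand": 24}, {"offset": [1, 0, 0], "roll": 0, "hand": 24}, {"offset": [1, 0, 0], "roll": 0, "hand": 24}, {"offset": [1, 0, 0], "roll": 0, "hand": 24}]}}

```text
clock: 3.42
tool_pos: [0.5745, 0.032, 0.1032]
orientation: [-179.9, 0.0, -113.4]
force: [-0.8, -0.6, 6.6]
opening: 0.0254
```

>>> {"name": "jog_arm", "arguments": {"motion": [{"offset": [0.7, 0, 0], "roll": 0, "hand": 24}, {"offset": [1.4, 0, -0.5], "roll": 0, "hand": 24}, {"offset": [2.1, 0, -0.5], "roll": 0, "hand": 24}, {"offset": [2.8, 0, -0.5], "roll": 0, "hand": 24}, {"offset": [3.5, 0, -0.5], "roll": 0, "hand": 24}, {"offset": [4.2, 0, -0.5], "roll": 0, "hand": 24}]}}

```text
clock: 3.92
tool_pos: [0.5737, 0.0297, 0.1033]
orientation: [-179.9, 0.2, -113.4]
force: [3.2, 8.2, 0.5]
opening: 0.0262
```

>>> {"name": "jog_arm", "arguments": {"motion": [{"offset": [0.6, 0, 0], "roll": 0, "hand": 24}, {"offset": [1.2, 0, 0], "roll": 0, "hand": 24}, {"offset": [1.8, 0, 0], "roll": 0, "hand": 24}, {"offset": [2.4, 0, 0], "roll": 0, "hand": 24}, {"offset": [3.0, 0, 0], "roll": 0, "hand": 24}]}}

```text
clock: 4.33
tool_pos: [0.5727, 0.0273, 0.1033]
orientation: [-179.9, 0.2, -113.4]
force: [3.4, 9.9, 0.2]
opening: 0.0259
```

>>> {"name": "jog_arm", "arguments": {"motion": [{"offset": [0.6, 0, 0], "roll": 0, "hand": 24}, {"offset": [1.2, 0, 0], "roll": 0, "hand": 24}, {"offset": [1.8, 0, 0], "roll": 0, "hand": 24}, {"offset": [2.4, 0, 0], "roll": 0, "hand": 24}, {"offset": [3.0, 0, 0], "roll": 0, "hand": 24}]}}

```text
clock: 4.75
tool_pos: [0.5717, 0.0248, 0.1033]
orientation: [-179.9, 0.2, -113.4]
force: [2.9, 8.4, -0.1]
opening: 0.026
```

>>> {"name": "jog_arm", "arguments": {"motion": [{"offset": [1, 0, 0], "roll": 0, "hand": 24}, {"offset": [2, 0, 0], "roll": 0, "hand": 24}, {"offset": [3, 0, 0], "roll": 0, "hand": 24}, {"offset": [4, 0, 0], "roll": 0, "hand": 24}, {"offset": [5, 0, 0], "roll": 0, "hand": 24}, {"offset": [6, 0, 0], "roll": 0, "hand": 24}, {"offset": [7, 0, 0], "roll": 0, "hand": 24}, {"offset": [8, 0, 0], "roll": 0, "hand": 24}, {"offset": [9, 0, 0], "roll": 0, "hand": 24}, {"offset": [10, 0, 0], "roll": 0, "hand": 24}]}}

```text
clock: 5.58
tool_pos: [0.5674, 0.015, 0.1033]
orientation: [-179.9, 0.2, -113.4]
force: [3.2, 7.6, -0.2]
opening: 0.026
```

>>> {"name": "jog_arm", "arguments": {"motion": [{"offset": [1, 0, 0], "roll": 0, "hand": 24}, {"offset": [2, 0, 0], "roll": 0, "hand": 24}, {"offset": [3, 0, 0], "roll": 0, "hand": 24}, {"offset": [4, 0, 0], "roll": 0, "hand": 24}, {"offset": [5, 0, 0], "roll": 0, "hand": 24}, {"offset": [6, 0, 0], "roll": 0, "hand": 24}, {"offset": [7, 0, 0], "roll": 0, "hand": 24}, {"offset": [8, 0, 0], "roll": 0, "hand": 24}, {"offset": [9, 0, 0], "roll": 0, "hand": 24}, {"offset": [10, 0, 0], "roll": 0, "hand": 24}]}}

```text
clock: 6.42
tool_pos: [0.5634, 0.0057, 0.1032]
orientation: [-179.9, 0.2, -113.4]
force: [1.7, 8.1, 0.2]
opening: 0.0256
```

>>> {"name": "jog_arm", "arguments": {"motion": [{"offset": [1, 0, 0], "roll": 0, "hand": 24}, {"offset": [2, 0, 0], "roll": 0, "hand": 24}, {"offset": [3, 0, 0], "roll": 0, "hand": 24}, {"offset": [4, 0, 0], "roll": 0, "hand": 24}, {"offset": [5, 0, 0], "roll": 0, "hand": 24}, {"offset": [6, 0, 0], "roll": 0, "hand": 24}, {"offset": [7, 0, 0], "roll": 0, "hand": 24}, {"offset": [8, 0, 0], "roll": 0, "hand": 24}, {"offset": [9, 0, 0], "roll": 0, "hand": 24}]}}

```text
clock: 7.17
tool_pos: [0.5598, -0.0026, 0.1032]
orientation: [-179.9, 0.1, -113.4]
force: [3.1, 6.8, 0.8]
opening: 0.0258
```

>>> {"name": "jog_arm", "arguments": {"motion": [{"offset": [0.7, 0, 0], "roll": 0, "hand": 24}, {"offset": [1.4, 0, 0], "roll": 0, "hand": 24}, {"offset": [2, 0, 0], "roll": 0, "hand": 24}]}}

```text
clock: 7.42
tool_pos: [0.5589, -0.0045, 0.1032]
orientation: [-179.9, 0.1, -113.4]
force: [2.9, 6.2, 0.5]
opening: 0.0258
```

>>> {"name": "jog_arm", "arguments": {"motion": [{"offset": [0.7, 0, 0], "roll": 0, "hand": 24}, {"offset": [1.4, 0, 0], "roll": 0, "hand": 24}, {"offset": [2, 0, 0], "roll": 0, "hand": 24}]}}

```text
clock: 7.67
tool_pos: [0.5581, -0.0064, 0.1032]
orientation: [-179.9, 0.1, -113.4]
force: [1.0, 7.2, 0.3]
opening: 0.0259
```

Run:
```python
from h import *
a=snap('top','t1'); s=snap('wrist','w2'); o=ctrl.get_obs(); print(o['clock'],o['tool_pos'],o['orientation'],o['force'],o['opening'])
# lens neck/sleeve end row in wrist w1 vs w2: bright column near x=255
for f in('w1','w2'):
    i=load(f)['img']; c=i[:,245:270].mean((1,2)); j=int(np.argmax(np.diff(c[60:150])))+60; print(f,j,c[j-2:j+4].round())
for f in('t0','t1'):
    i=load(f)['img']; g=cv2.GaussianBlur(cv2.cvtColor(i,cv2.COLOR_RGB2GRAY),(0,0),1)
    h=cv2.HoughCircles(g[200:290,240:340],cv2.HOUGH_GRADIENT_ALT,1.5,20,param1=100,param2=.6,minRadius=15,maxRadius=28); print(f,h, [onz(load(f),x+240,y+200,.113) for x,y,_ in (h[0] if h is not None else [])])
```

```text
7.7667 [ 0.5581161  -0.00641102  0.1032262 ] [-1.79910564e+02  1.35889198e-01 -1.13402999e+02] [3.45819173 6.82597896 0.00896787] 0.02589677045218825
w1 95 [119. 120. 139. 186. 215. 220.]
w2 100 [119. 117. 125. 166. 205. 217.]
t0 [[[40.5      31.5      21.137718]]] [array([ 0.52649904, -0.08093171,  0.113     ])]
t1 [[[57.      39.      21.18485]]] [array([ 0.51098614, -0.11715705,  0.113     ])]
```

>>> {"name": "jog_arm", "arguments": {"motion": [{"offset": [0.7, 0, 0], "roll": 0, "hand": 24}, {"offset": [1.4, 0, 0], "roll": 0, "hand": 24}, {"offset": [2, 0, 0], "roll": 0, "hand": 24}]}}

```text
clock: 8.02
tool_pos: [0.5573, -0.0082, 0.1032]
orientation: [-179.9, 0.1, -113.4]
force: [3.3, 6.8, -0.1]
opening: 0.0262
```

>>> {"name": "jog_arm", "arguments": {"motion": [{"offset": [0.7, 0, 0], "roll": 0, "hand": 24}, {"offset": [1.4, 0, 0], "roll": 0, "hand": 24}, {"offset": [2, 0, 0], "roll": 0, "hand": 24}]}}

```text
clock: 8.27
tool_pos: [0.5566, -0.01, 0.1032]
orientation: [-179.9, 0.1, -113.4]
force: [1.4, 6.8, 1.0]
opening: 0.0257
```

>>> {"name": "jog_arm", "arguments": {"motion": [{"offset": [0.5, 0, 0], "roll": 0, "hand": 24}, {"offset": [1, 0, 0], "roll": 0, "hand": 24}, {"offset": [1.5, 0, 0], "roll": 0, "hand": 24}]}}

```text
clock: 8.52
tool_pos: [0.5559, -0.0115, 0.1032]
orientation: [-179.9, 0.1, -113.4]
force: [2.4, 5.9, 0.3]
opening: 0.0258
```

>>> {"name": "jog_arm", "arguments": {"motion": [{"offset": [0.5, 0, 0], "roll": 0, "hand": 24}, {"offset": [1, 0, 0], "roll": 0, "hand": 24}, {"offset": [1, 0, 0], "roll": 0, "hand": 24}]}}

```text
clock: 8.77
tool_pos: [0.5549, -0.0131, 0.1032]
orientation: [-180.0, 0.1, -113.4]
force: [2.0, 3.0, 2.0]
opening: 0.0256
```

>>> {"name": "jog_arm", "arguments": {"motion": [{"offset": [0.4, 0, 0], "roll": 0, "hand": 24}, {"offset": [0.4, 0, 0], "roll": 0, "hand": 24}]}}

```text
clock: 8.93
tool_pos: [0.5544, -0.014, 0.1032]
orientation: [-180.0, 0.0, -113.4]
force: [1.7, 1.7, 2.3]
opening: 0.0259
```

>>> {"name": "jog_arm", "arguments": {"motion": [{"offset": [0.4, 0, 0], "roll": 0, "hand": 24}, {"offset": [0.4, 0, 0], "roll": 0, "hand": 24}]}}

```text
clock: 9.1
tool_pos: [0.5541, -0.0144, 0.1032]
orientation: [-180.0, 0.0, -113.4]
force: [2.3, 2.3, 3.3]
opening: 0.0257
```

>>> {"name": "jog_arm", "arguments": {"motion": [{"offset": [0.5, 0, 0], "roll": 0, "hand": 24}, {"offset": [0.5, 0, 0], "roll": 0, "hand": 24}]}}

```text
clock: 9.27
tool_pos: [0.554, -0.0148, 0.1032]
orientation: [-180.0, 0.0, -113.4]
force: [1.7, 2.6, 3.0]
opening: 0.0255
```

Run:
```python
from h import *
s=snap('wrist','w3'); b=snap('side','s3'); o=ctrl.get_obs(); print(o['clock'],o['tool_pos'],o['force'],o['opening'])
w=s['img'][:,:,::-1][225:360,120:400]; b=b['img'][:,:,::-1]
cv2.imwrite('pics/c3.png',np.vstack([cv2.resize(w,(560,270),interpolation=cv2.INTER_CUBIC),cv2.resize(b[90:200,170:310],(560,330*560//420//1),interpolation=cv2.INTER_CUBIC)])[:600])
```

```text
9.3667 [ 0.55396268 -0.01476463  0.10315928] [2.33038091 3.1828537  2.5022637 ] 0.025622997010726296
```

View pics/c3.png

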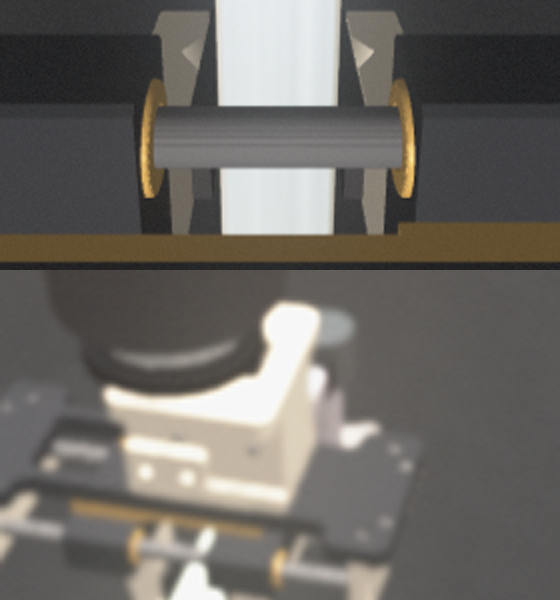

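The arm hides the button in both crops, so I'll keep feeling for the hole in half-millimetre steps.

>>> {"name": "jog_arm", "arguments": {"motion": [{"offset": [0.5, 0, 0], "roll": 0, "hand": 24}, {"offset": [0.5, 0, 0], "roll": 0, "hand": 24}]}}

```text
clock: 9.53
tool_pos: [0.5538, -0.0151, 0.1032]
orientation: [-180.0, 0.0, -113.4]
force: [2.9, 3.5, 2.9]
opening: 0.0258
```

>>> {"name": "jog_arm", "arguments": {"motion": [{"offset": [0.5, 0, 0], "roll": 0, "hand": 24}, {"offset": [0.5, 0, 0], "roll": 0, "hand": 24}]}}

```text
clock: 9.7
tool_pos: [0.5536, -0.0155, 0.1031]
orientation: [-180.0, 0.0, -113.4]
force: [2.9, 4.4, 2.4]
opening: 0.0254
```

>>> {"name": "jog_arm", "arguments": {"motion": [{"offset": [0.5, 0, 0], "roll": 0, "hand": 24}, {"offset": [0.5, 0, 0], "roll": 0, "hand": 24}]}}

```text
clock: 9.87
tool_pos: [0.5534, -0.016, 0.1031]
orientation: [-180.0, 0.0, -113.4]
force: [2.5, 4.7, 1.8]
opening: 0.0258
```

>>> {"name": "jog_arm", "arguments": {"motion": [{"offset": [0.5, 0, 0], "roll": 0, "hand": 24}, {"offset": [0.5, 0, 0], "roll": 0, "hand": 24}]}}

```text
clock: 10.03
tool_pos: [0.5532, -0.0165, 0.1031]
orientation: [-180.0, 0.0, -113.4]
force: [3.0, 5.1, 2.6]
opening: 0.026
```

>>> {"name": "jog_arm", "arguments": {"motion": [{"offset": [0.5, 0, 0], "roll": 0, "hand": 24}, {"offset": [0.5, 0, 0], "roll": 0, "hand": 24}, {"offset": [0.5, 0, 0], "roll": 0, "hand": 24}]}}

```text
clock: 10.28
tool_pos: [0.5531, -0.0168, 0.1031]
orientation: [-180.0, 0.0, -113.4]
force: [3.0, 4.8, 2.8]
opening: 0.0258
```

>>> {"name": "jog_arm", "arguments": {"motion": [{"offset": [0.5, 0, 0], "roll": 0, "hand": 24}, {"offset": [0.5, 0, 0], "roll": 0, "hand": 24}, {"offset": [0.5, 0, 0], "roll": 0, "hand": 24}]}}

```text
clock: 10.53
tool_pos: [0.553, -0.0171, 0.1031]
orientation: [-180.0, 0.0, -113.4]
force: [3.0, 6.0, 2.2]
opening: 0.0252
```

Run:
```python
from h import *
s=snap('wrist','w4'); snap('top','t4'); o=ctrl.get_obs(); print(o['clock'],o['tool_pos'],o['force'],o['opening'])
for f in('w1','w2','w3','w4'):
    i=load(f)['img']; c=i[:,240:272].mean((1,2)); 
    j=np.where(c[90:115]>165)[0][0]+90; print(f,j-(c[j]-165)/(c[j]-c[j-1]))
for f in('t0','t1','t4'):
    i=load(f)['img']; g=cv2.GaussianBlur(cv2.cvtColor(i,cv2.COLOR_RGB2GRAY),(0,0),1)
    h=cv2.HoughCircles(g[200:290,240:340],cv2.HOUGH_GRADIENT_ALT,1.5,20,param1=100,param2=.6,minRadius=15,maxRadius=28)
    p=onz(load(f),h[0][0][0]+240,h[0][0][1]+200,.113);print(f,p,np.linalg.norm(p[:2]-[.6425,.188]))
```

```text
10.6333 [ 0.55299135 -0.01707014  0.10311822] [3.06771734 5.49054241 1.76734609] 0.025913064630532744
w1 95.5528972783143
w2 100.9629165622651
w3 100.7320203584864
w4 100.94656862745099
t0 [ 0.52649904 -0.08093171  0.113     ] 0.29288305909953044
t1 [ 0.51098614 -0.11715705  0.113     ] 0.33229011552150706
t4 [ 0.50477026 -0.13029748  0.113     ] 0.3468180608104123
```

>>> {"name": "jog_arm", "arguments": {"motion": [{"offset": [0.5, 0, 0], "roll": 0, "hand": 24}, {"offset": [0.5, 0, 0], "roll": 0, "hand": 24}, {"offset": [0.5, 0, 0], "roll": 0, "hand": 24}]}}

```text
clock: 10.88
tool_pos: [0.5529, -0.0174, 0.1031]
orientation: [-180.0, 0.1, -113.4]
force: [3.4, 6.2, 1.3]
opening: 0.0256
```

>>> {"name": "jog_arm", "arguments": {"motion": [{"offset": [0.5, 0, 0], "roll": 0, "hand": 24}, {"offset": [0.5, 0, 0], "roll": 0, "hand": 24}, {"offset": [0.5, 0, 0], "roll": 0, "hand": 24}]}}

```text
clock: 11.13
tool_pos: [0.5528, -0.0176, 0.1031]
orientation: [-180.0, 0.1, -113.4]
force: [3.7, 8.1, 2.2]
opening: 0.0255
```

>>> {"name": "jog_arm", "arguments": {"motion": [{"offset": [0.5, 0, 0], "roll": 0, "hand": 24}, {"offset": [0.5, 0, 0], "roll": 0, "hand": 24}, {"offset": [0.5, 0, 0], "roll": 0, "hand": 24}]}}

```text
clock: 11.38
tool_pos: [0.5527, -0.0179, 0.1031]
orientation: [-180.0, 0.1, -113.4]
force: [4.4, 8.3, 0.8]
opening: 0.0257
```

>>> {"name": "jog_arm", "arguments": {"motion": [{"offset": [0.5, 0, 0], "roll": 0, "hand": 24}, {"offset": [0.5, 0, 0], "roll": 0, "hand": 24}, {"offset": [0.5, 0, 0], "roll": 0, "hand": 24}]}}

```text
clock: 11.63
tool_pos: [0.5526, -0.0182, 0.1031]
orientation: [-179.9, 0.1, -113.4]
force: [4.8, 9.3, 0.7]
opening: 0.0263
```

>>> {"name": "jog_arm", "arguments": {"motion": [{"offset": [-1, 0, 0], "roll": 0, "hand": 24}, {"offset": [-2, 0, 0], "roll": 0, "hand": 24}, {"offset": [-3, 0, 0], "roll": 0, "hand": 24}, {"offset": [-4, 0, 0], "roll": 0, "hand": 24}, {"offset": [-4, 0, 0], "roll": 0, "hand": 24}]}}

```text
clock: 12.05
tool_pos: [0.553, -0.0162, 0.1031]
orientation: [180.0, -0.1, -113.4]
force: [1.7, -0.6, 4.9]
opening: 0.0258
```

>>> {"name": "jog_arm", "arguments": {"motion": [{"offset": [-4, 0, 0], "roll": 0, "hand": 40}, {"offset": [-4, 0, 0], "roll": 0, "hand": 50}, {"offset": [-4, 0, 0], "roll": 0, "hand": 60}, {"offset": [-4, 0, 0], "roll": 0, "hand": 60}, {"offset": [-4, 0, -30], "roll": 0, "hand": 60}, {"offset": [-4, 0, -68], "roll": 0, "hand": 70}, {"offset": [-4, 0, -68], "roll": 0, "hand": 80}, {"offset": [-30, -30, -68], "roll": 0, "hand": 80}, {"offset": [-60, -60, -68], "roll": 0, "hand": 80}, {"offset": [-90, -91, -68], "roll": 0, "hand": 80}, {"offset": [-120, -91, -68], "roll": 0, "hand": 80}, {"offset": [-120, -91, -68], "roll": 0, "hand": 80}, {"offset": [-120, -91, -68], "roll": 0, "hand": 80}, {"offset": [-120, -91, -68], "roll": 0, "hand": 80}]}}

```text
clock: 13.22
tool_pos: [0.684, 0.0581, 0.1702]
orientation: [179.9, -0.1, -113.4]
force: [0.4, -0.5, 0.3]
opening: 0.0797
```

Run:
```python
from h import *
s=snap('wrist','w5'); o=ctrl.get_obs(); print(o['clock'],o['tool_pos'],o['orientation'],o['force'],o['opening'])
cv2.imwrite('pics/w5b.png',cv2.resize(s['img'][:,:,::-1],(800,600),interpolation=cv2.INTER_CUBIC))
```

```text
13.2667 [0.68388981 0.05775521 0.17068671] [ 1.79955038e+02 -3.90723527e-02 -1.13435783e+02] [-0.59505302  0.07173635  0.30333732] 0.07962815174910043
```

View pics/w5b.png

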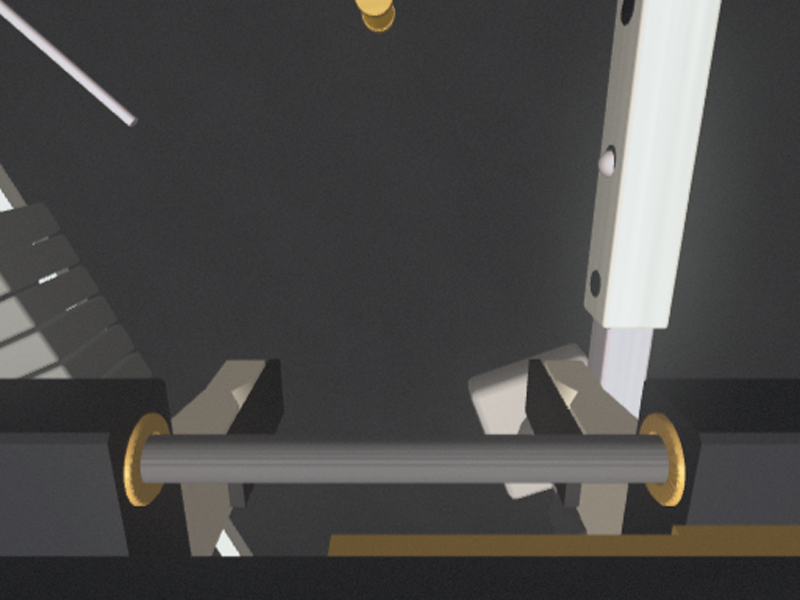

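The button is out at (608,161) in the next hole. The old hole is now at (627,10) and the third at (596,284), so the sleeve is locked in the very next one. Next I'll straddle the sleeve loosely and swing it.

>>> {"name": "jog_arm", "arguments": {"motion": [{"offset": [40, 40, 0], "roll": 0, "hand": 80}, {"offset": [80, 80, 0], "roll": 0, "hand": 80}, {"offset": [120, 91, 0], "roll": 0, "hand": 80}, {"offset": [120, 91, 0], "roll": 0, "hand": 80}, {"offset": [120, 91, 0], "roll": 0, "hand": 80}, {"offset": [120, 91, 30], "roll": 0, "hand": 70}, {"offset": [120, 91, 60], "roll": 0, "hand": 60}, {"offset": [120, 91, 68], "roll": 0, "hand": 50}, {"offset": [120, 91, 68], "roll": 0, "hand": 40}, {"offset": [120, 91, 68], "roll": 0, "hand": 32}, {"offset": [120, 91, 68], "roll": 0, "hand": 32}, {"offset": [120, 91, 68], "roll": 0, "hand": 32}]}}

```text
clock: 14.27
tool_pos: [0.5545, -0.0155, 0.1046]
orientation: [-179.9, 0.1, -113.4]
force: [-0.0, -0.0, 0.4]
opening: 0.0389
```

>>> {"name": "jog_arm", "arguments": {"motion": [{"offset": [-0.1, -4.8, 0], "roll": -0.0218, "hand": 31}, {"offset": [-0.2, -9.7, 0], "roll": -0.0436, "hand": 31}, {"offset": [-0.5, -14.5, 0], "roll": -0.0654, "hand": 31}, {"offset": [-0.8, -19.3, 0], "roll": -0.0873, "hand": 31}, {"offset": [-1.3, -24.2, 0], "roll": -0.1091, "hand": 31}, {"offset": [-1.9, -29, 0], "roll": -0.1309, "hand": 31}, {"offset": [-2.6, -33.8, 0], "roll": -0.1527, "hand": 31}, {"offset": [-3.4, -38.6, 0], "roll": -0.1745, "hand": 31}, {"offset": [-4.3, -43.3, 0], "roll": -0.1963, "hand": 31}, {"offset": [-5.3, -48, 0], "roll": -0.2182, "hand": 31}, {"offset": [-6.4, -52.8, 0], "roll": -0.24, "hand": 31}, {"offset": [-7.6, -57.5, 0], "roll": -0.2618, "hand": 31}, {"offset": [-8.9, -62.2, 0], "roll": -0.2836, "hand": 31}, {"offset": [-10.3, -66.8, 0], "roll": -0.3054, "hand": 31}, {"offset": [-11.8, -71.4, 0], "roll": -0.3272, "hand": 31}, {"offset": [-13.4, -75.9, 0], "roll": -0.3491, "hand": 31}, {"offset": [-15.1, -80.5, 0], "roll": -0.3709, "hand": 31}, {"offset": [-16.9, -85, 0], "roll": -0.3927, "hand": 31}, {"offset": [-16.9, -85, 0], "roll": -0.3927, "hand": 31}, {"offset": [-16.9, -85, 0], "roll": -0.3927, "hand": 31}]}}

```text
clock: 15.93
tool_pos: [0.6384, -0.034, 0.1029]
orientation: [180.0, -0.0, -90.9]
force: [-1.5, -0.4, 0.2]
opening: 0.0312
```

>>> {"name": "jog_arm", "arguments": {"motion": [{"offset": [0, 0, 0], "roll": 0, "hand": 28}, {"offset": [0, 0, 0], "roll": 0, "hand": 26}, {"offset": [0, 0, 0], "roll": 0, "hand": 26}, {"offset": [0, 0, 0], "roll": 0, "hand": 26}]}}

```text
clock: 16.27
tool_pos: [0.6379, -0.034, 0.1031]
orientation: [180.0, -0.0, -90.9]
force: [-0.9, -0.2, 0.8]
opening: 0.0263
```

Run:
```python
from h import *
a=snap('top','t6'); o=ctrl.get_obs(); print(o['clock'],o['tool_pos'],o['orientation'],o['force'],o['opening'])
cv2.imwrite('pics/t6b.png',cv2.resize(a['img'][150:270,140:400,::-1],None,fx=3,fy=3,interpolation=cv2.INTER_CUBIC))
```

```text
16.3167 [ 0.63794966 -0.03400585  0.10310889] [ 1.79993929e+02  2.41166058e-04 -9.09400564e+01] [-0.16735194 -0.7011368   0.47672741] 0.02618531131553383
```

View pics/t6b.png

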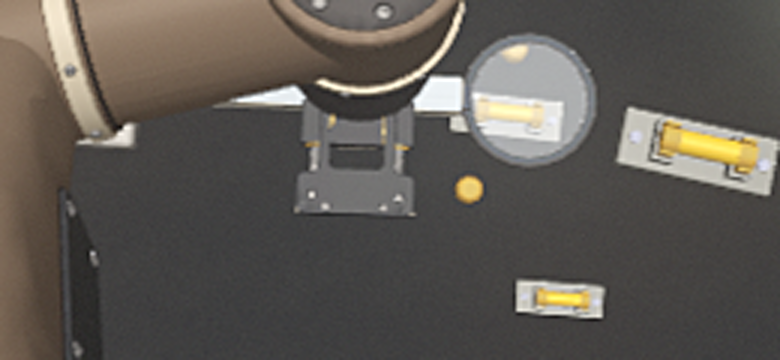

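Run:
```python
from h import *
a=load('t6'); o0=load('t0')
i=a['img']; hsv=cv2.cvtColor(i,cv2.COLOR_RGB2HSV)
g=cv2.GaussianBlur(cv2.cvtColor(i,cv2.COLOR_RGB2GRAY),(0,0),1)
h=cv2.HoughCircles(g[155:215,285:350],cv2.HOUGH_GRADIENT_ALT,1.5,20,param1=80,param2=.4,minRadius=15,maxRadius=28); print(h)
for P in ([285,155],):
  for x,y,r in (h[0] if h is not None else []): print(onz(a,x+285,y+155,.113))
# manual extents from 3x crop
print(onz(a,140+530/3,150+99.5/3,.113))
# fuse in t0: caps+body extents by yellow mask ; holder gives second estimate
print('fuse',onz(o0,309.66,187.05,.038),'holder',onz(o0,308.44,188.05,.02))
# wide yellow mask minarea
m=cv2.inRange(cv2.cvtColor(o0['img'],cv2.COLOR_RGB2HSV),(12,90,80),(38,255,255))[178:198,288:332]
q=np.argwhere(m)[:,::-1].astype(np.float32)+[288,178]; r=cv2.minAreaRect(q.astype(np.float32)); print(r,onz(o0,*r[0],.037))
# wrist w1 sees fuse? and side view triangulate
b=load('s0'); mb=cv2.inRange(cv2.cvtColor(b['img'],cv2.COLOR_RGB2HSV),(12,110,120),(38,255,255))
n,l,st,c=cv2.connectedComponentsWithStats(mb)
for k in range(1,n):
    if st[k,4]>40: print(c[k],st[k,4],onz(b,*c[k],.036)[:2])
```

```text
[[[31.5      28.5      20.571764]]]
[ 0.63436398 -0.15900465  0.113     ]
[ 0.63511948 -0.15936985  0.113     ]
fuse [ 0.63731982 -0.15275666  0.038     ] holder [ 0.63749698 -0.15193454  0.02      ]
((309.45733642578125, 187.38414001464844), (21.534149169921875, 7.067618370056152), 6.340191841125488) [ 0.63665181 -0.15239626  0.037     ]
[182.16582915  25.59798995] 199 [0.49516077 0.86321457]
[155.51048951  29.06993007] 143 [0.4005108  0.85128694]
[271.74264706 221.38970588] 136 [ 0.63944848 -0.08447575]
[242.97142857 252.82857143] 70 [ 0.57420987 -0.14685968]
[307.50649351 259.33766234] 77 [ 0.68546545 -0.18065505]
[278.44029851 341.2761194 ] 134 [ 0.60468408 -0.31452642]
```

>>> {"name": "jog_arm", "arguments": {"motion": [{"offset": [0, 0, 0], "roll": 0, "hand": 34}, {"offset": [0, 0, 0], "roll": 0, "hand": 44}, {"offset": [0, 0, 0], "roll": 0, "hand": 54}, {"offset": [0, 0, 0], "roll": 0, "hand": 60}, {"offset": [0, 0, -30], "roll": 0, "hand": 60}, {"offset": [0, 0, -60], "roll": 0, "hand": 60}, {"offset": [0, 0, -90], "roll": 0, "hand": 60}, {"offset": [30, 0, -110], "roll": 0, "hand": 60}, {"offset": [60, 0, -110], "roll": 0, "hand": 60}, {"offset": [60, 0, -110], "roll": 0, "hand": 60}, {"offset": [60, 0, -110], "roll": 0, "hand": 60}, {"offset": [60, 0, -110], "roll": 0, "hand": 60}]}}

```text
clock: 17.32
tool_pos: [0.6369, -0.0941, 0.2127]
orientation: [180.0, 0.0, -91.0]
force: [-0.1, -0.4, 0.4]
opening: 0.0602
```

Run:
```python
from h import *
s=snap('wrist','w7'); o=ctrl.get_obs(); print(o['clock'],o['tool_pos'],o['orientation'],o['force'],o['opening'])
cv2.imwrite('pics/w7b.png',cv2.resize(s['img'][:,:,::-1],(800,600),interpolation=cv2.INTER_CUBIC))
```

```text
17.3667 [ 0.63691622 -0.0936654   0.2125827 ] [ 1.79957117e+02  3.10173555e-03 -9.09375029e+01] [-0.2819467  -0.25968402 -0.03910692] 0.06007012779535151
```

View pics/w7b.png

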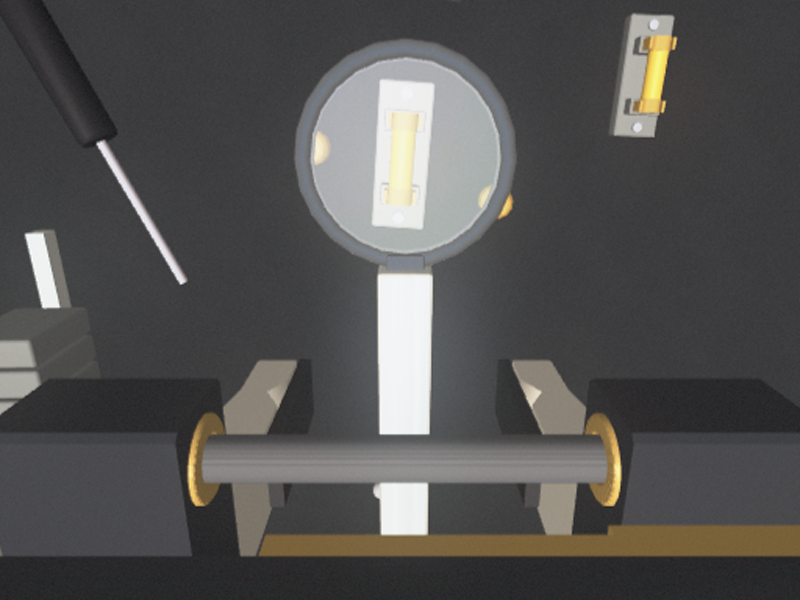

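The fuse is at about (403,158), inside the lens ring centred near (405,153), and the button is still out at (377,491). I'll measure the offset.

Run:
```python
from h import *
s=load('w7');k=.64
# holder base rectangle (bright) centre & fuse, lens via rim ellipse
i=s['img']; hsv=cv2.cvtColor(i,cv2.COLOR_RGB2HSV)
sub=np.zeros(i.shape[:2],np.uint8); sub[45:155,230:290]=255
y=cv2.inRange(hsv,(15,60,120),(35,255,255))&sub
q=np.argwhere(y)[:,::-1].astype(np.float32); rf=cv2.minAreaRect(q); print('fuse',rf,np.median(q,0))
print(' fuse world',onz(s,*rf[0],.037))
inner=(cv2.inRange(hsv,(0,0,110),(180,255,255)))
inner[:, :185]=0; inner[:,335:]=0; inner[:30]=0; inner[162:]=0
c=max(cv2.findContours(inner,cv2.RETR_EXTERNAL,cv2.CHAIN_APPROX_NONE)[0],key=cv2.contourArea)
e=cv2.fitEllipse(cv2.convexHull(c)); print('lens in',e,onz(s,*e[0],.113))
# rim outer from ray casting pixel extents, 800 scale
for a,b in(((295,153),(516,153)),((405,40),(405,268))):
    A=onz(s,a[0]*k,a[1]*k,.110);B=onz(s,b[0]*k,b[1]*k,.110); print((A+B)/2,np.linalg.norm(A-B))
```

```text
fuse ((0.0, 0.0), (0.0, 0.0), 0.0) [nan nan]
 fuse world [ 0.85097651 -0.24193204  0.037     ]
lens in ((259.84661865234375, 99.10752868652344), (141.36297607421875, 146.30746459960938), 144.46958923339844) [ 0.63428425 -0.16178496  0.113     ]
[ 0.63447297 -0.16242045  0.11      ] 0.09984814623217311
[ 0.63477467 -0.15884003  0.11      ] 0.10043739315115238
  return _methods._mean(a, axis=axis, dtype=dtype,
  ret = um.true_divide(
```

Run:
```python
from h import *
s=load('w7');k=.64
i=s['img'].astype(int); d=i[...,0]-i[...,2]; m=np.zeros(d.shape,np.uint8); m[55:140,235:285]=(d[55:140,235:285]>30)*255
c=max(cv2.findContours(m,cv2.RETR_EXTERNAL,cv2.CHAIN_APPROX_NONE)[0],key=cv2.contourArea)
r=cv2.minAreaRect(c);print(r,onz(s,*r[0],.037),onz(s,*r[0],.033))
hold=[(380,80),(435,83),(424,229),(373,224)]
for z in (.015,.02): print('holder',np.mean([onz(s,u*k,v*k,z) for u,v in hold],0))
# boom axis from sleeve edges
for v in(280,420): A=onz(s,378.5*k,v*k,.123);B=onz(s,432*k,v*k,.123);print((A+B)/2,np.linalg.norm(A-B))
```

```text
((256.9750671386719, 101.4066390991211), (19.51447868347168, 58.82862091064453), 3.5035314559936523) [ 0.63660129 -0.15516995  0.037     ] [ 0.63661618 -0.1549021   0.033     ]
holder [ 0.63583532 -0.15462848  0.015     ]
holder [ 0.63582899 -0.15494979  0.02      ]
[ 0.63559713 -0.10645024  0.123     ] 0.02463316214221208
[ 0.63683166 -0.03317693  0.123     ] 0.02685329865833196
```

Both views put the lens about 2 mm to the -x side of the fuse. I'll nudge it by that much with another centring pinch; the hole fixes the roughly 4 mm radial remainder.

>>> {"name": "jog_arm", "arguments": {"motion": [{"offset": [-30, -1.4, 0], "roll": -0.006, "hand": 60}, {"offset": [-60, -1.4, 0], "roll": -0.006, "hand": 60}, {"offset": [-60, -1.4, 20], "roll": -0.006, "hand": 60}, {"offset": [-60, -1.4, 50], "roll": -0.006, "hand": 60}, {"offset": [-60, -1.4, 80], "roll": -0.006, "hand": 60}, {"offset": [-60, -1.4, 110], "roll": -0.006, "hand": 60}, {"offset": [-60, -1.4, 110], "roll": -0.006, "hand": 50}, {"offset": [-60, -1.4, 110], "roll": -0.006, "hand": 40}, {"offset": [-60, -1.4, 110], "roll": -0.006, "hand": 32}, {"offset": [-60, -1.4, 110], "roll": -0.006, "hand": 28}, {"offset": [-60, -1.4, 110], "roll": -0.006, "hand": 26}, {"offset": [-60, -1.4, 110], "roll": -0.006, "hand": 26}, {"offset": [-60, -1.4, 110], "roll": -0.006, "hand": 26}, {"offset": [-60, -1.4, 110], "roll": -0.006, "hand": 26}, {"offset": [-60, -1.4, 110], "roll": -0.006, "hand": 26}]}}

```text
clock: 18.62
tool_pos: [0.6396, -0.0341, 0.1035]
orientation: [-180.0, 0.0, -90.6]
force: [-0.3, 0.3, -0.6]
opening: 0.0259
```

>>> {"name": "jog_arm", "arguments": {"motion": [{"offset": [0, 0, 0], "roll": 0, "hand": 34}, {"offset": [0, 0, 0], "roll": 0, "hand": 44}, {"offset": [0, 0, 0], "roll": 0, "hand": 54}, {"offset": [0, 0, 0], "roll": 0, "hand": 60}, {"offset": [0, 0, 0], "roll": 0, "hand": 60}, {"offset": [0, 0, -30], "roll": 0, "hand": 60}, {"offset": [0, 0, -60], "roll": 0, "hand": 60}, {"offset": [0, 0, -90], "roll": 0, "hand": 60}, {"offset": [30, 0, -110], "roll": 0, "hand": 60}, {"offset": [60, 0, -110], "roll": 0, "hand": 60}, {"offset": [60, 0, -110], "roll": 0, "hand": 60}, {"offset": [60, 0, -110], "roll": 0, "hand": 60}, {"offset": [60, 0, -110], "roll": 0, "hand": 60}]}}

```text
clock: 19.7
tool_pos: [0.6386, -0.0941, 0.2127]
orientation: [180.0, 0.0, -90.6]
force: [-0.2, 1.0, -0.1]
opening: 0.0601
```

Run:
```python
from h import *
s=snap('wrist','w8'); o=ctrl.get_obs(); print(o['clock'],o['tool_pos'],o['orientation'],o['force'])
for f in('w7','w8'):
    s=load(f); i=s['img'].astype(int); d=i[...,0]-i[...,2]; m=np.zeros(d.shape,np.uint8); m[55:140,235:285]=(d[55:140,235:285]>30)*255
    c=max(cv2.findContours(m,cv2.RETR_EXTERNAL,cv2.CHAIN_APPROX_NONE)[0],key=cv2.contourArea); r=cv2.minAreaRect(c)
    inner=cv2.inRange(s['img'].max(2),110,255); inner[:, :185]=0; inner[:,335:]=0; inner[:30]=0; inner[162:]=0
    c=max(cv2.findContours(inner,cv2.RETR_EXTERNAL,cv2.CHAIN_APPROX_NONE)[0],key=cv2.contourArea); e=cv2.fitEllipse(cv2.convexHull(c))
    print(f,'fuse',onz(s,*r[0],.037),'lens',onz(s,*e[0],.113))
a=snap('top','t8'); g=cv2.GaussianBlur(cv2.cvtColor(a['img'],cv2.COLOR_RGB2GRAY),(0,0),1)
h=cv2.HoughCircles(g[155:215,285:350],cv2.HOUGH_GRADIENT_ALT,1.5,20,param1=80,param2=.4,minRadius=15,maxRadius=28); print([onz(a,x+285,y+155,.113) for x,y,_ in (h[0] if h is not None else [])])
```

```text
19.75 [ 0.63868795 -0.09368311  0.2125531 ] [ 1.79954340e+02  1.68311846e-03 -9.05874440e+01] [-0.25462151  0.66024009 -0.57087973]
w7 fuse [ 0.63660129 -0.15516995  0.037     ] lens [ 0.63428425 -0.16178496  0.113     ]
w8 fuse [ 0.63682494 -0.1552473   0.037     ] lens [ 0.63669433 -0.16147856  0.113     ]
[array([ 0.63772773, -0.15898643,  0.113     ])]
```

Lateral error is now about 0 (wrist view) and 0.4 mm (top view), and the robot is clear. I'm handing the job in.

```bash
python3 -c "
from plant import order
print(order.close_job())"
```

```text
the job is handed in; nothing more can be done
None
```

The magnifier is extended by one hole, swung over the fuse in the middle-sized holder and released; I handed the job in at about 19.8 s. `close_job` gives no verdict.

- **Hole:** I pinched the button flush and drew the sleeve out about 51 mm. My camera estimate of the hole spacing beforehand was also about 51 mm. A wrist picture then showed the button standing out in the very next hole, with the old hole now further out.
- **Strain:** The highest pull along the boom in the readings I took at the end of each move was about 10.5 N, against the 17 N limit. Force between those readings was not recorded. The grip force is fixed at about 30 N, above the 15 to 25 N advised; I commanded the fingers only slightly under the sleeve's width, but could not read the pinch force.
- **Centring across the boom:** I swung the boom about 22.9° and corrected it once by 2 mm. The lens and fuse now agree to about 0.1 mm in the wrist view and 0.4 mm in the top view.
- **Centring along the boom:** Here the checks disagree. The lens appears 4 to 6 mm further out than the fuse, depending on the view and the fit. The hole fixes that distance, so I could not adjust it.
- **Other items:** I never reached for or went near the caps or the spare fuse. At the end the gripper was open, about 0.1 m above the boom and touching nothing.

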